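# Lift the boiled egg out of the rack with the tongs and hold it over the saucer

## Task

Pick up the kitchen tongs, close them gently on the boiled egg that stands in the steel egg rack, lift it out and bring it over the middle of the empty saucer. Finish while holding it there: egg in the tongs, still, a good hand's width above the saucer and touching nothing but the tongs. Never touch the egg with the gripper itself, do not crush or drop it, and leave the rack, the saucer and everything else standing where it is.

Things in the scene. Friction and masses are not known exactly. Their poses are not given: they have to be found in the camera images.
- tongs: Steel kitchen tongs with black ribbed grips, 140 g, lying flat, sprung open: two arms on one pin, 270 mm long, 28 mm tall at heads and pin. Origin on the underside below tongs_grip; x axis from the pin to the heads along the middle line between the arms, z up. They reach from 130 mm behind the origin to 140 mm ahead; the pin is 95 mm behind.
- tongs_grip (a point): Where to take the tongs: on their middle line, half-way up (14 mm above the counter), near the centre of mass; axes as the tongs'. The black grips on the two arms' outsides are 18 mm tall and run from 50 mm behind to 50 mm ahead of it. Grasp from above across both arms (along y): 56 mm over the grips here when open (60 mm where they meet pads 22 mm wide first), about 37 mm on the egg.
- tongs_heads (a point): Middle between the two scalloped heads, half-way up, 113 mm ahead of tongs_grip (+x). The heads are 28 mm tall and 48 mm long; open, they stand 80 mm apart inside their turned-in upper and lower rims and 98 mm over their outsides.
- tongs_arm (a joint): How far the tongs are closed: 0 sprung open, 0.37 rad heads together, 0.2 on the egg. 10 mm less at the grips brings the heads about 21 mm closer. The spring pushes back 5 to 9 N per side at the grips: squeezed only to about 51 mm between the pads (0.08 rad), the tongs can be lifted, held by their spring, heads still 64 mm apart. They close only while squeezed; opened beyond 56 mm they drop.
- egg_center (a point): Centre of the brown hen's egg, half-way up. It stands upright, blunt end down, in a hole of the rack: 57 mm tall, 44 mm across at its widest, 3 mm below this point; about 60 g. Its lower 11 mm sit in the hole, so this point is 18 mm above the rack's plate. The shell breaks if the tongs press it with more than 80 N (both heads added): a gripper force of 20 to 60 N is right.
- egg: The same egg: origin at the bottom of its blunt end, z towards its tip.
- rack: Steel egg rack, loose: square plate 132 mm wide, its top 45 mm above the counter, on four corner legs, with four 35 mm holes at (+-31, +-31) mm. The egg stands in one of them, the others are empty. Origin under the middle, on the counter.
- saucer: Empty white saucer, 150 mm across, rim 20 mm high, loose. Origin under its centre, on the counter. The egg is to be held above its centre.
- tin: Bystander, not to be moved: paper-wrapped food tin, 75 mm across, 86 mm tall. Origin under its centre.
- mug: Bystander, not to be moved: white ceramic mug, 76 mm across, 78 mm tall, with a handle. Origin under its centre.
- jar: Bystander, not to be moved: glass jar with a white cap, 70 mm across, 85 mm tall. Origin under its centre.
- teaspoon: Bystander, not to be moved: steel teaspoon lying flat, 140 mm long. Origin on its underside.
- bowl: Bystander, not to be moved: upturned white ceramic bowl, 110 mm across, 50 mm tall. Origin under its centre.
- cup: Bystander, not to be moved: upturned steel cup, 76 mm across, 100 mm tall. Origin under its centre.
Things that resemble listed ones, but are neither listed nor needed, are in the scene too. There is more than one size of the saucer; the one meant has the size given above.

How it is judged (in metres and radians):
On the way, in this order (a step that is already met when the one before it is completed fails the run):
1. the gripper has lifted the tongs off the counter (contact force between the fingers and tongs above 1 N and height (world z) of tongs_grip above 0.05 m), for 0.2 s.
2. the egg is lifted clear of the rack in the tongs (contact force between the fingers and tongs above 1 N and height (world z) of tongs_grip above 0.06 m and contact force between tongs and egg above 0.5 N and contact force between egg and rack below 0.1 N and contact force between egg and saucer below 0.1 N and contact force between each of the arm, the fingers and egg below 0.1 N and height (world z) of egg_center above 0.09 m), for 0.2 s.
At the end, for the whole second after the job is handed in: The gripper holds the tongs off the counter and the tongs alone carry the egg (squeezed, touching neither rack, saucer nor robot), its centre 90 to 280 mm above the counter and within 40 mm of the saucer's centre seen from above, still (all of step 2 and horizontal distance between egg_center and saucer below 0.04 m and height (world z) of egg_center below 0.28 m and linear speed of egg below 0.03 m/s and angular speed of egg below 0.3 rad/s and distance between egg_center and tongs_grip below 0.15 m); the arm keeps its last pose, push and grip.
It fails at once if the egg is crushed: the tongs squeeze it with more than 80 N, both heads added (contact force between tongs and egg above 80 N).
It fails at once if the robot itself touches the egg (contact force between any of the arm, the fingers and egg above 0.3 N).
It fails at once if the egg is dropped (height (world z) of egg_center below 0.045 m).
It fails at once if the rack or the saucer is shifted by more than 40 mm (distance of any of rack, saucer from where it was at the start of the episode above 0.04 m).
It fails at once if a bystander is shifted by more than 30 mm (distance of any of tin, mug, jar, teaspoon, bowl, cup from where it was at the start of the episode above 0.03 m).
It also fails if it takes over 51 s, if anything falls off the work surface, if the arm or the gripper's body presses on something with over 40 N, if the wrist force passes 120 N, or if a joint passes its speed limit or range.

## Robot

A 6-joint arm with a two-finger parallel gripper is mounted at the origin on the work surface. World frame = base frame: x ahead of the robot, y to its left, z up, the work surface at z = 0. Lengths are in mm, angles in degrees, forces in N, time in s.
With the tool pointing down it reaches from about 300 to 850 mm from the base axis. Payload 4.2 kg.
Tool frame: the origin (TCP) lies between the finger pads; the fingertips stand 25 mm ahead of it and the grasp point (between the pads) lies 6 mm ahead of it; x points along the fingers, y is the direction in which the jaws open and shut, and the axes are right-handed (so a half turn about x gives the same grasp; the last joint's range is limited). The gripper opens to 91 mm and grips with 3 to 60 N. Pads are 32 mm wide; open, the fingers measure 118 mm over their backs; the gripper's body (76 mm by 178 mm) begins 60 mm behind the grasp point.
Start: joints at [62.796, 18.312, 89.639, -0, 72.044, -1.146], TCP at [252.591, 516.564, 238.976] pointing down, gripper open.
Joint ranges: [-177.97, 177.97], [-48.28, 115.42], [12.27, 149.76], [-77.06, 257.06], [2.81, 150.46], [-146.56, 146.56]. Speed limits (degrees/s): [147.25, 147.25, 180, 180, 180, 180].

## Interface

Orientations are given as [roll, pitch, yaw] about the fixed x, y, z axes, in that order (R = Rz(yaw) Ry(pitch) Rx(roll)).
In Python, from workcell import env gives the robot as it stands.
- The arm moves only by the tool jog_arm, never from a script. Its argument "plan" is one flat list of numbers, 4 for each row, row after row: the shift along the tool's x, y, z in cm, then the turn about the tool's x in units of 6 degrees (1.0 is 6 degrees). In form: [tx, ty, tz, turn, tx, ty, tz, turn, ...]. A call has 1 to 12 rows; each row shifts and turns the commanded pose from where the row before left it, along the tool's axes as they then stand; what a row does not reach is not made up. A row lasts 1/12 s, in which the tool goes at most 41.7 mm and 7.16 degrees, less where a joint would pass 70% of its speed; a pose out of reach is approached as far as the arm can. A call with a gripper value outside its range is refused whole. "claw" is the finger opening in cm, from 0 to 9.12, set as the call begins (left out, the last holds). The fingers move at their own pace and stop on an object; "newtons" is the grip in N (left out, the last holds). Time passes only in rows, so rows that do not move let the fingers close. It gives the time, the measured TCP pose, the force and the opening at its end, in the units of the state.
- env.state(): the state, without advancing time (a new reading comes with each control period).
- env.grab_frame(name): name is "scene" or "top" or "wrist"; returns the picture (480x640x3 uint8, red, green, blue); there is no depth.
- env.calibration(name): a dict with "vertical_fov" (degrees; the focal length in pixels is half the picture's height over the tangent of half this angle, whatever the lens; pixels are square), "cx", "cy" (the principal point, pixels), "origin" and "orientation" of the camera in the world; the wrist camera has in their place "T_tool_cam" (4x4, takes a point from camera to tool coordinates, whose origin is the TCP and whose axes are the tool frame's). Camera axes: x right, y down, z forward; pixel columns grow to the right and rows downward; lengths in mm; the calibration is good to about 2 mm. A picture is of the moment at which its call begins: read the wrist's pose just before it. calibration takes no time and is no camera call.
- env.job_done(): hands the job in, once; it reports no verdict.
The state is a dict: "time_s": time; "qpos": joint angles; "qvel": joint speeds; "effort": joint torques, N m; "ee_pos": TCP position; "ee_rot": TCP orientation; "force": force on the tool from outside, world axes, zero at the start; "torque": the same for the moment, N m; "gripper_width": finger opening in mm.
Only numpy, scipy, OpenCV 4.12 (cv2) and the standard library are available. Lean on these libraries where they do the work, as an engineer would, in place of code of your own. Each camera call takes 0.05 s, during which the arm holds its last target.

## Working session

There is one attempt and no reset: what is moved stays moved. The work goes in short steps, Python scripts to look and compute and a tool call to move; the robot and the scene stay as the last step left them, time stands still between calls to the robot, and variables do not carry over. Pictures are saved under pics/ and viewed, and the job is handed in when it is done.

Besides the shell and the picture viewer there is one more tool, called after "Call:" as name(argument=value, ...) on one line, values as JSON. jog_arm: Moves the arm, as the interface text tells. Its arguments: {"type":"object","properties":{"plan":{"type":"array"},"claw":{"type":"number"},"newtons":{"type":"number"}},"required":["plan"]}

```bash
ls; mkdir -p pics; python3 - <<'E'
from workcell import env
import cv2
s=env.state();print(s)
for n in("scene","top","wrist"):
    print(n,env.calibration(n))
    cv2.imwrite(f"pics/{n}0.png",env.grab_frame(n)[:,:,::-1])
E
```

```text
pics
{'time_s': 0.0, 'qpos': array([ 6.27958233e+01,  1.83488110e+01,  8.97056393e+01, -2.02150718e-04,
        7.20417524e+01, -1.14359854e+00]), 'qvel': array([-0.07985297, -0.05881628,  0.07051367,  0.07353664, -0.14572975,
       -0.01786826]), 'effort': array([-1.50418393e-03, -4.12435162e+01, -2.31977141e+01,  7.26153539e-02,
        4.55036620e-02, -1.09290631e-04]), 'ee_pos': array([252.38360643, 516.15021703, 238.15379212]), 'ee_rot': array([ -91.02913104,   89.90379708, -117.08964674]), 'force': array([-0.00541678,  0.04262905, -0.02575234]), 'torque': array([-0.05159743, -0.02047638, -0.02213982]), 'gripper_width': 91.30208180690089}
scene {'vertical_fov': 56.85523902313895, 'cx': 317.42381249008815, 'cy': 243.65701398838812, 'origin': array([1254.50156295, -249.3365415 , 1093.62419307]), 'orientation': array([-1.43346016e+02,  7.48599810e-02,  7.76338552e+01])}
top {'vertical_fov': 53.304944288112075, 'cx': 324.09847703483126, 'cy': 249.88915709917916, 'origin': array([ 379.4099386 ,  -74.54688291, 1593.04084355]), 'orientation': array([-176.11367161,   -0.92116375,  -90.90059045])}
wrist {'vertical_fov': 68.46753307016064, 'cx': 323.50338459639255, 'cy': 243.41955570949048, 'T_tool_cam': array([[-1.03669735e-03, -2.55706365e-01,  9.66753940e-01,
        -1.46260997e+02],
       [ 9.99999418e-01,  2.48521826e-05,  1.07892149e-03,
        -6.68694478e-01],
       [-2.99913038e-04,  9.66754495e-01,  2.55706190e-01,
        -7.11579528e+01],
       [ 0.00000000e+00,  0.00000000e+00,  0.00000000e+00,
         1.00000000e+00]])}
```

View pics/scene0.png

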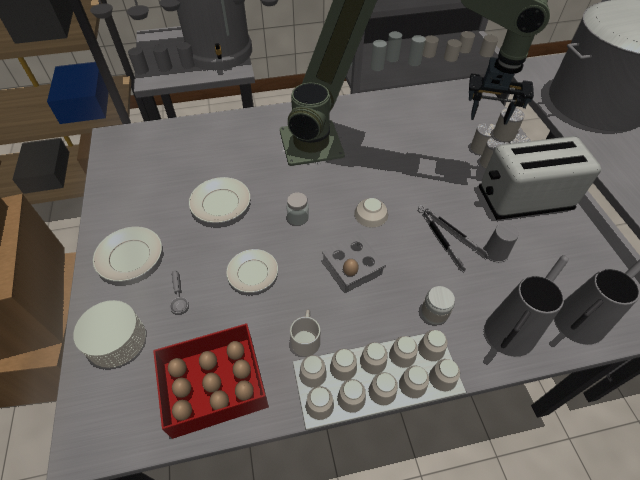

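View pics/top0.png

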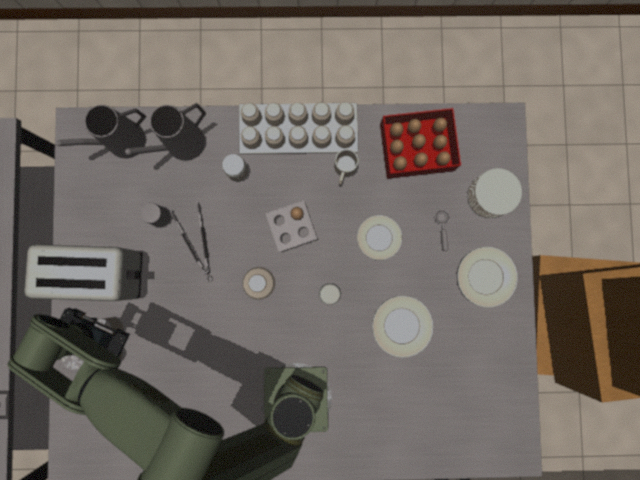

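View pics/wrist0.png

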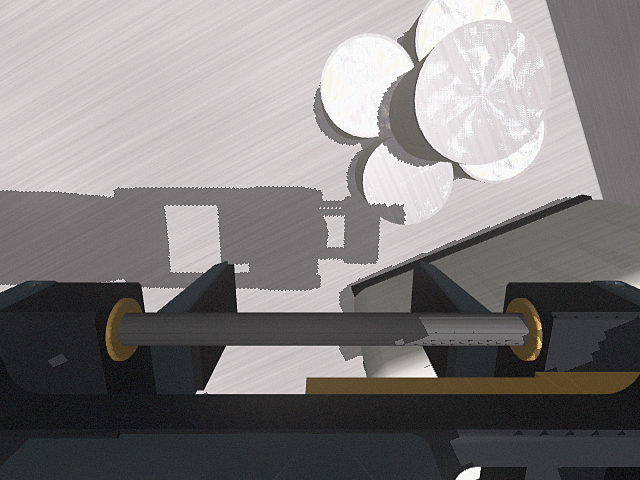

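The top view shows the tongs from the pin near (210,278) to the heads near (173,210) and (200,205). The egg rack is at (291,226) with the egg at (297,213). Saucer candidates are (379,237), (403,326) and (487,277). The cup at (157,214) stands close to the tongs' heads. Next I'll measure these.

```bash
cat > h.py <<'E'
import numpy as np,cv2
from scipy.spatial.transform import Rotation as R
from workcell import env
def cam(n,s=None):
    c=env.calibration(n);f=240/np.tan(np.radians(c['vertical_fov']/2))
    if 'origin' in c: return f,c['cx'],c['cy'],R.from_euler('xyz',c['orientation'],degrees=True).as_matrix(),np.array(c['origin'])
    Rt=R.from_euler('xyz',s['ee_rot'],degrees=True).as_matrix();T=c['T_tool_cam']
    return f,c['cx'],c['cy'],Rt@T[:3,:3],Rt@T[:3,3]+s['ee_pos']
def ray(n,u,v,z,s=None):
    f,cx,cy,M,o=cam(n,s);d=M@np.array([(u-cx)/f,(v-cy)/f,1.]);return o+d*(z-o[2])/d[2]
def proj(n,p,s=None):
    f,cx,cy,M,o=cam(n,s);q=M.T@(np.array(p,float)-o);return np.array([cx+f*q[0]/q[2],cy+f*q[1]/q[2]])
E
python3 - <<'E'
from h import *
t=cv2.imread('pics/top0.png')
cv2.imwrite('pics/topcrop.png',cv2.resize(t[180:300,130:330],None,fx=4,fy=4,interpolation=cv2.INTER_CUBIC))
s=cv2.imread('pics/scene0.png')
cv2.imwrite('pics/scenecrop.png',cv2.resize(s[180:300,310:510],None,fx=4,fy=4,interpolation=cv2.INTER_CUBIC))
print(ray('top',295,400,0))
# saucers
g=t.astype(int); m=((g.min(2)>150)).astype(np.uint8)
cs,_=cv2.findContours(m,cv2.RETR_EXTERNAL,cv2.CHAIN_APPROX_NONE)
for c in cs:
    if cv2.contourArea(c)>150:
        (x,y),(w,h),a=cv2.minAreaRect(c); e=cv2.fitEllipse(c)
        p=ray('top',*e[0],20 if w>35 else 60)
        print(np.round(e[0],1),np.round(e[1],1),p.round(0), 'diam mm', (np.array(e[1])*(1593-20)/cam('top')[0]).round(0))
E
```

```text
[-2.82407451  0.92575084  0.        ]
[401.4 325.4] [32.8 33.5] [ 238. -344.   60.] diam mm [108. 110.]
[401.7 324.9] [40.6 47.7] [ 236. -351.   20.] diam mm [134. 157.]
[329.1 293.9] [15.1 15.4] [ 342. -115.   60.] diam mm [50. 51.]
[256.6 282.9] [14.4 14.9] [381. 116.  60.] diam mm [48. 49.]
[484.8 276.5] [31.5 32.8] [ 390. -617.   60.] diam mm [103. 108.]
[487.  276.4] [39.9 47.3] [ 390. -638.   20.] diam mm [131. 156.]
[ 72.  272.5] [ 50.2 104.5] [424. 721.  20.] diam mm [165. 344.]
[378.5 237.6] [23.7 24. ] [ 520. -277.   60.] diam mm [78. 79.]
[498.2 191.1] [42.8 44. ] [ 674. -687.   20.] diam mm [141. 145.]
[345.9 163.8] [13.  15.9] [ 763. -176.   60.] diam mm [43. 52.]
[232.4 164. ] [18.6 19.1] [767. 192.  60.] diam mm [61. 63.]
[292.8 130.2] [ 49.3 102.6] [889.  -3.  20.] diam mm [162. 338.]
```

View pics/topcrop.png

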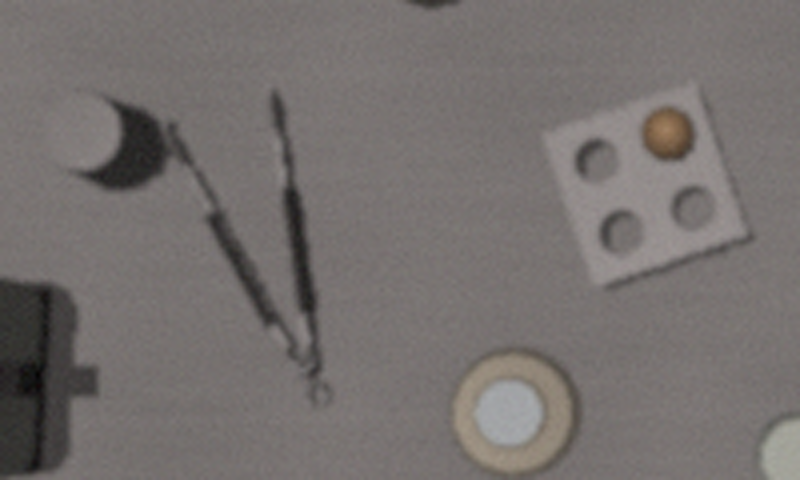

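View pics/scenecrop.png

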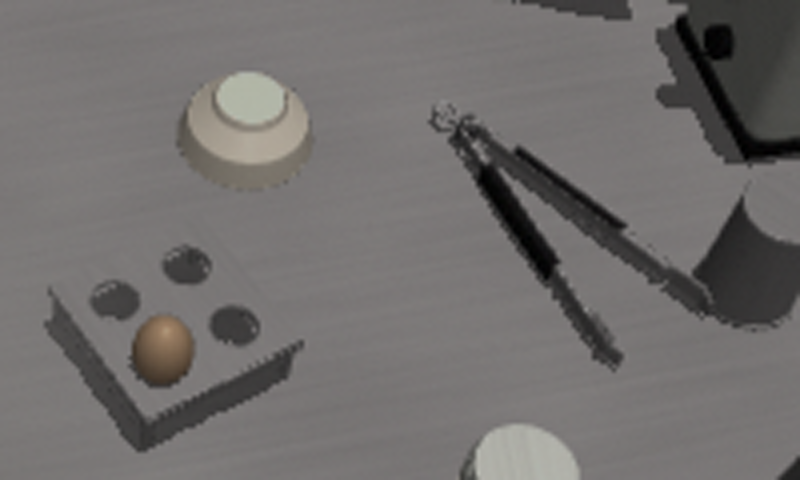

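```bash
python3 - <<'E'
from h import *
t=cv2.imread('pics/top0.png')
P=lambda u,v,z:ray('top',130+u/4-.4,180+v/4-.4,z)
ring=P(321,406,14);h1=P(170,123,14);h2=P(276,90,14)
hm=(h1+h2)/2
print('ring',ring,'h',h1,h2,'mid',hm,'len',np.linalg.norm(hm-ring), 'gap',np.linalg.norm(h1-h2))
d=(hm-ring)/np.linalg.norm(hm-ring);print('yaw',np.degrees(np.arctan2(d[1],d[0])),'grip',hm-140*d,ring+130*d)
# saucers
hsv=cv2.cvtColor(t,cv2.COLOR_BGR2HSV); lab=cv2.cvtColor(t,cv2.COLOR_BGR2LAB).astype(int)
m=(lab[:,:,0]>150).astype(np.uint8)
for box in [(345,205,70,70),(365,285,80,85),(450,240,75,75)]:
    x,y,w,h=box;mm=m[y:y+h,x:x+w]
    c=max(cv2.findContours(mm,cv2.RETR_EXTERNAL,cv2.CHAIN_APPROX_NONE)[0],key=cv2.contourArea);e=cv2.fitEllipse(c)
    print(box,np.add(e[0],(x,y)),ray('top',e[0][0]+x,e[0][1]+y,20),np.array(e[1])*(1573)/cam('top')[0])
# egg two views
out=[]
for n,f,b in(('top','pics/top0.png',(285,200,30,30)),('scene','pics/scene0.png',(335,250,30,35))):
    im=cv2.imread(f);x,y,w,h=b;a=im[y:y+h,x:x+w].astype(int);mk=((a[:,:,2]-a[:,:,0])>25).astype(np.uint8)
    c=max(cv2.findContours(mk,cv2.RETR_EXTERNAL,cv2.CHAIN_APPROX_NONE)[0],key=cv2.contourArea);e=cv2.fitEllipse(c);u=np.add(e[0],(x,y))
    print(n,u,e[1],ray(n,*u,63));out.append((n,u))
A=[];B=[]
for n,u in out:
    f,cx,cy,M,o=cam(n);d=M@np.array([(u[0]-cx)/f,(u[1]-cy)/f,1]);d/=np.linalg.norm(d);Q=np.eye(3)-np.outer(d,d);A.append(Q);B.append(Q@o)
print('egg tri',np.linalg.solve(sum(A),sum(B)))
# rack corners (plate top z45) from crop
cr=[P(u,v,45) for u,v in[(543,132),(694,84),(752,236),(606,285)]];cr=np.array(cr);print(cr.round(0),cr.mean(0),[np.linalg.norm(cr[i]-cr[i-1]).round(0) for i in range(4)])
# others
print('cup',P(85,131,100),'bowl',P(510,411,50),'jar', ray('top',233,165,85),'cap',ray('top',329.5,294,85),'toaster r',ray('top',140,272,100))
E
```

```text
ring [389.07698512 275.08922031  14.        ] h [624.88017336 399.73379547  14.        ] [651.32017987 312.39134631  14.        ] mid [638.10017662 356.06257089  14.        ] len 261.8572767868105 gap 91.25665657142068
yaw 18.012654510321447 grip [504.96182264 312.7707853   14.        ] [512.70545668 315.2887355   14.        ]
(345, 205, 70, 70) [379.25231934 236.91724014] [ 526.2346546  -284.75254985   20.        ] [141.04016598 143.60491526]
(365, 285, 80, 85) [402.63547897 326.24794388] [ 231.81375999 -354.4709723    20.        ] [193.82035248 197.62844962]
(450, 240, 75, 75) [487.43943405 276.52684784] [ 389.79635293 -639.71794631   20.        ] [189.13754108 195.67132589]
top [296.29813576 212.6645174 ] (10.940916061401367, 11.414605140686035) [604.45785473 -13.10553885  63.        ]
scene [350.55966377 266.21365166] (13.144731521606445, 15.012614250183105) [601.65367033 -12.88458626  63.        ]
egg tri [603.89294796 -13.46108939  66.46887207]
[[609.  88.  45.]
 [647. -35.  45.]
 [521. -81.  45.]
 [483.  38.  45.]] [564.88252816   2.74727856  45.        ] [np.float64(135.0), np.float64(129.0), np.float64(133.0), np.float64(125.0)]
cup [606.08197145 440.0073468  100.        ] bowl [382.47797199 115.89380495  50.        ] jar [757.12235233 185.95206096  85.        ] cap [ 342.31562394 -115.19165704   85.        ] toaster r [420.09611295 471.83721822 100.        ]
```

```bash
python3 - <<'E'
from h import *
s=env.state();M=R.from_euler('xyz',s['ee_rot'],degrees=True).as_matrix();print(M.round(3), s['qpos'].round(1))
t=cv2.imread('pics/top0.png')
cv2.imwrite('pics/sauc.png',cv2.resize(t[200:370,340:530],None,fx=4,fy=4)[:600,:760])
E
```

```text
[[-0.001  0.439  0.898]
 [-0.001  0.898 -0.439]
 [-1.    -0.001 -0.   ]] [62.8 18.3 89.7  0.  72.  -1.1]
```

View pics/sauc.png

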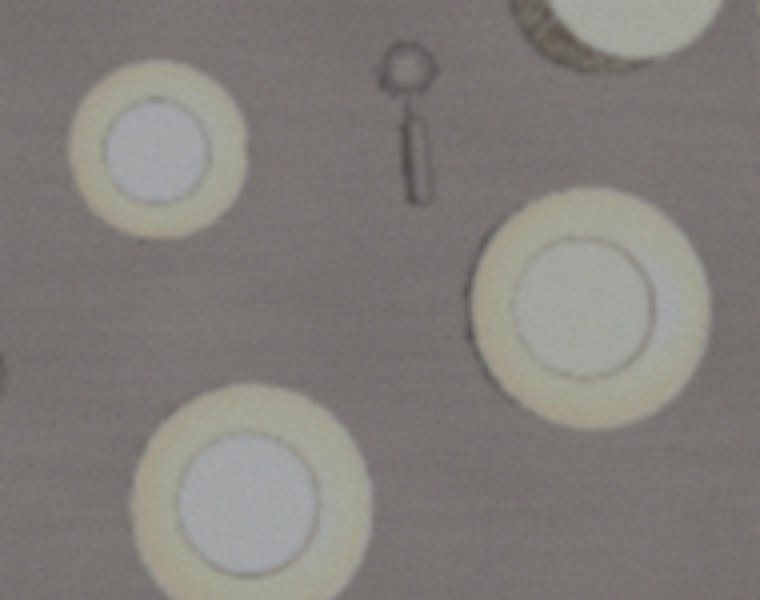

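The saucer meant is the one at pixel (379,237): it measures about 145 mm, while the other two are about 195 mm. Now I'll move to hover above the tongs, going along y first to stay clear of the toaster.

Call:
jog_arm(plan=[0,-3,1.48,0,0,-3,1.48,0,0,-3,1.48,0,0,-3,1.48,0,0,-3,1.48,0,0,-3,1.48,0])

```text
time_s: 0.65
ee_pos: [252.8, 314.1, 238.7]
ee_rot: [-86.3, 90.0, -112.4]
force: [0.8, -0.2, 0.9]
gripper_width: 91.2
```

Call:
jog_arm(plan=[0,1.4,2.87,0,0,1.4,2.87,0,0,1.4,2.87,0,0,1.4,2.87,0,0,1.4,2.87,0,0,1.4,2.87,0,0,1.4,2.87,0,0,1.4,2.87,0])

```text
time_s: 1.32
ee_pos: [510.1, 315.2, 238.5]
ee_rot: [-134.6, 90.0, -160.7]
force: [-0.4, 1.0, -0.2]
gripper_width: 91.2
```

Call:
jog_arm(plan=[0,0,0,1.15,0,0,0,1.15,0,0,0,1.15,0,0,0,1.15,0,0,0,1.15,0,0,0,1.15,0,0,0,1.15,0,0,0,1.15,0,0,0,1.15,0,0,0,1.15])

```text
time_s: 2.15
ee_pos: [508.5, 315.5, 238.5]
ee_rot: [-58.7, 90.0, -154.1]
force: [0.4, 1.1, -0.4]
gripper_width: 91.1
```

Call:
jog_arm(plan=[0,0,0,1.15,0,0,0,1.15,0,0,0,1.15,0,0,0,1.15,0,0,0,1.15,0,0,0,1.15,0,0,0,1.15,0,0,0,1.15,0,0,0,1.15,0,0,0,1,0,0,0,0])

```text
time_s: 3.07
ee_pos: [508.6, 315.5, 238.6]
ee_rot: [11.6, 90.0, -151.7]
force: [0.0, 0.1, -0.1]
gripper_width: 90.9
```

```bash
python3 - <<'E'
from h import *
s=env.state();cv2.imwrite('pics/w1.png',env.grab_frame('wrist')[:,:,::-1])
import pickle;pickle.dump(s,open('s1.pkl','wb'))
M=R.from_euler('xyz',s['ee_rot'],degrees=True).as_matrix();print(s['time_s'],s['ee_pos'],s['qpos'].round(1),M.round(3),'yaw_y',np.degrees(np.arctan2(M[1,1],M[0,1])))
E
```

```text
3.0667 [508.60428339 315.49523106 238.59090654] [ 30.7  20.5  86.4   0.   73.1 104. ] [[-0.001  0.288 -0.958]
 [-0.    -0.958 -0.288]
 [-1.     0.     0.001]] yaw_y -73.25479741551524
```

View pics/w1.png

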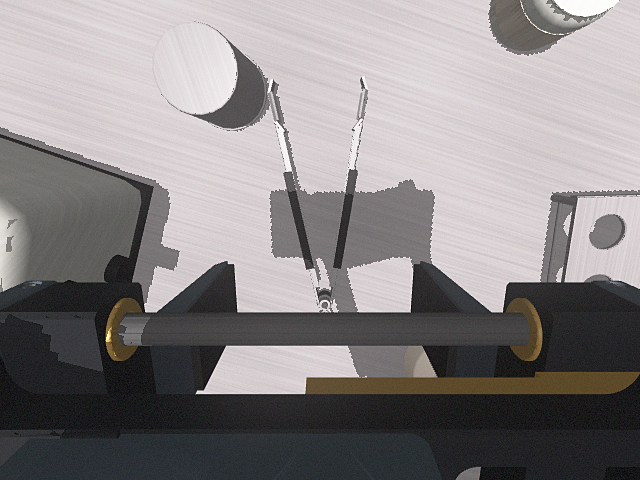

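The wrist view shows the tongs' head tips at about (271,80) and (363,78). The pin is near (325,300). The black grips run from (290,172) to (309,268) on the left and from (353,170) to (338,267) on the right.

```bash
python3 - <<'E'
from h import *
import pickle;s=pickle.load(open('s1.pkl','rb'))
im=cv2.imread('pics/w1.png')
cv2.imwrite('pics/w1c.png',cv2.resize(im[60:320,230:400],None,fx=2.3,fy=2.3))
W=lambda u,v,z:ray('wrist',u,v,z,s)
l1,l2=W(290,172,23),W(309,268,23);r1,r2=W(353,170,23),W(338,267,23)
a=(l1+r1)/2;b=(l2+r2)/2
print('front',a,'back',b,'mid',(a+b)/2,'len',np.linalg.norm(a-b),'yaw',np.degrees(np.arctan2(*(a-b)[1::-1])))
h1,h2=W(271,82,20),W(363,79,20);h=(h1+h2)/2;p=W(325,300,28)
print('heads',h1,h2,np.linalg.norm(h1-h2),'mid',h,'pin',p,'len',np.linalg.norm((h-p)[:2]),'yaw',np.degrees(np.arctan2(*(h-p)[1::-1])))
d=(h-p);d[2]=0;d/=np.linalg.norm(d);print('grip',p+95*d,h-140*d)
E
```

```text
front [557.94959496 331.63201587  23.        ] back [460.60816135 300.19287949  23.        ] mid [509.27887816 315.91244768  23.        ] len 102.29259011633582 yaw 17.899312419554548
heads [623.72748107 401.65522442  20.        ] [651.55256261 318.40414833  20.        ] 87.77799742815155 mid [637.64002184 360.02968638  20.        ] pin [426.90215512 288.32141895  28.        ] len 222.60396241941385 yaw 18.792019189737363
grip [516.8380984  318.92413298  28.        ] [505.10284227 314.9309499   20.        ]
```

View pics/w1c.png

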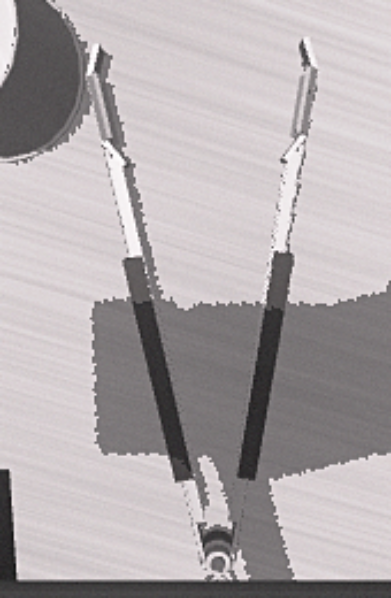

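Call:
jog_arm(plan=[3,0,0,-0.25,3,0,0,0,3,0,0,0,3,0,0,0,3,0,0,0,2,0,0,0,1,0,0,0,0.5,0,0,0,0,0,0,0])

```text
time_s: 3.87
ee_pos: [508.7, 315.6, 53.4]
ee_rot: [10.7, 89.9, -150.8]
force: [-0.9, 0.1, 0.2]
gripper_width: 91.3
```

```bash
python3 - <<'E'
from h import *
s=env.state();cv2.imwrite('pics/w2.png',env.grab_frame('wrist')[:,:,::-1])
print(s['time_s'],s['ee_pos'],s['ee_rot'],s['force'])
E
```

```text
3.8667 [508.69660848 315.58864731  53.44966589] [  10.74500842   89.94586932 -150.8458366 ] [-0.91853944  0.13637654  0.22028373]
```

View pics/w2.png

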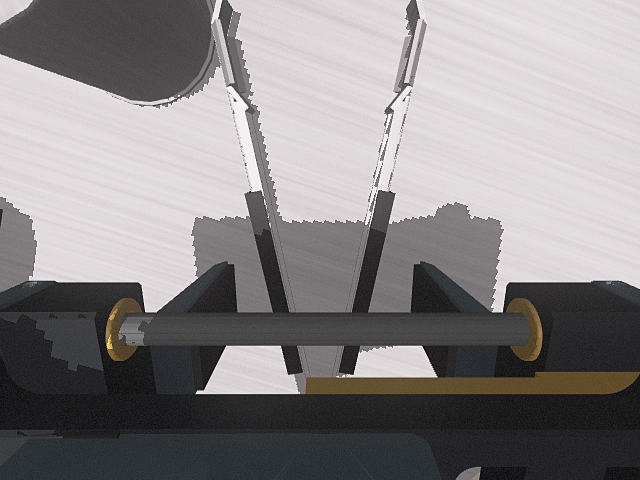

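Fingers straddle the grips. The tongs' mid-line sits at about 320 px against a centre of 324.7, so they are about 2 mm toward −y. I'll correct that, descend and squeeze to 51 mm.

Call:
jog_arm(plan=[1,-0.2,0,0,1,0,0,0,0.45,0,0,0,0,0,0,0,0,0,0,0])

```text
time_s: 4.33
ee_pos: [507.9, 317.5, 29.2]
ee_rot: [8.9, 90.0, -152.7]
force: [0.3, 0.4, 1.6]
gripper_width: 91.4
```

Call:
jog_arm(plan=[0,0,0,0,0,0,0,0,0,0,0,0,0,0,0,0,0,0,0,0,0,0,0,0,0,0,0,0,0,0,0,0], claw=5.1, newtons=30)

```text
time_s: 5.0
ee_pos: [508.4, 317.7, 29.7]
ee_rot: [-166.0, 89.9, 32.3]
force: [0.1, -0.5, 1.4]
gripper_width: 51.4
```

```bash
python3 - <<'E'
from h import *
s=env.state();cv2.imwrite('pics/w3.png',env.grab_frame('wrist')[:,:,::-1])
print(s['time_s'],s['ee_pos'],s['ee_rot'],s['force'],s['gripper_width'])
E
```

```text
5.0 [508.43628146 317.69532259  29.67826142] [-166.01864915   89.94553512   32.32305085] [ 0.13331175 -0.49741344  1.35026382] 51.400636736148286
```

View pics/w3.png

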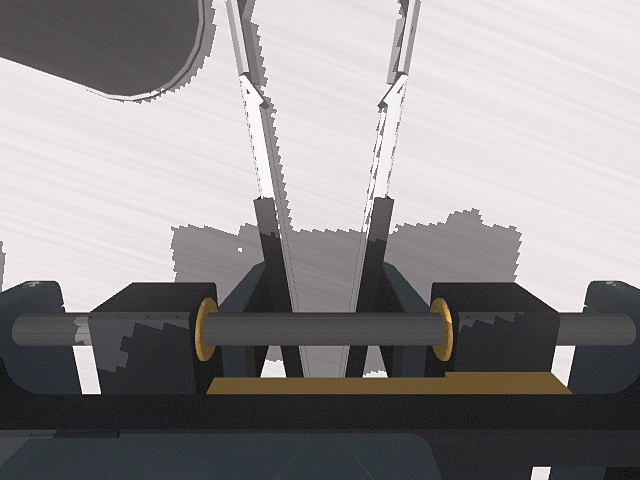

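The pads are on both grips at 51.4 mm and the tongs are centred. Now lifting.

Call:
jog_arm(plan=[-0.5,0,0,0,-1,0,0,0,-1.5,0,0,0,-2,0,0,0,-2.5,0,0,0,-2.5,0,0,0,-2.5,0,0,0,-2,0,0,0,-1,0,0,0,-0.5,0,0,0,0,0,0,0,0,0,0,0])

```text
time_s: 6.05
ee_pos: [507.5, 317.2, 188.5]
ee_rot: [11.3, 89.9, -150.4]
force: [-0.3, -0.5, -1.6]
gripper_width: 50.8
```

```bash
python3 - <<'E'
from h import *
s=env.state();cv2.imwrite('pics/w4.png',env.grab_frame('wrist')[:,:,::-1])
print(s['time_s'],s['ee_pos'],s['ee_rot'],s['force'],s['gripper_width'])
E
```

```text
6.05 [507.51163152 317.15760962 188.52648547] [  11.26802122   89.89171795 -150.3886126 ] [-0.34101887 -0.51497411 -1.55247262] 50.81410938978411
```

View pics/w4.png

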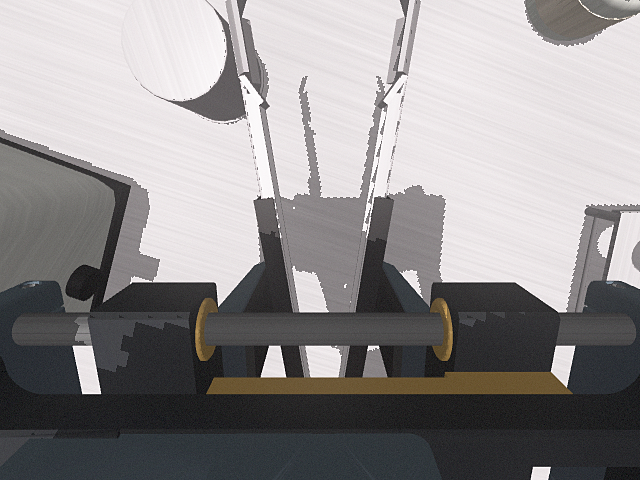

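```bash
python3 - <<'E'
from h import *
s=env.state();z=s['ee_pos'][2]
M=R.from_euler('xyz',s['ee_rot'],degrees=True).as_matrix()
for n,u,v,dz in[('gripL',265,198,6),('gripR',383,198,6),('kL',240,74,2),('kR',409,73,2),('tL',230,0,2),('tR',417,0,2)]:
    p=ray('wrist',u,v,z-dz,s); print(n,(M.T@(p-s['ee_pos'])).round(1))
H=-M[:,2];print('heading',np.degrees(np.arctan2(H[1],H[0])))
E
```

```text
gripL [  5.8 -24.4 -52. ]
gripR [  5.9  26.5 -52.1]
kL [   1.7  -31.3 -100.3]
kR [   1.7   33.8 -100.7]
tL [   1.6  -33.5 -125.3]
tR [   1.7   35.2 -125.3]
heading 18.341101744691347
```

The lift is good: −1.55 N matches the tongs' weight, and the head middle is about 115 mm ahead of the TCP and +1 mm lateral. Next I'll translate toward the egg, then turn to heading 90° so the approach comes from the −y side, where the rack edge is nearest.

Call:
jog_arm(plan=[0,0.7,0.08,0,0,1.4,0.15,0,0,2.1,0.23,0,0,2.3,0.25,0,0,2.3,0.25,0,0,2.3,0.25,0,0,2.3,0.25,0,0,2.3,0.25,0,0,2.3,0.25,0,0,2.3,0.25,0,0,2.3,0.25,0,0,2.3,0.25,0])

```text
time_s: 7.1
ee_pos: [560.3, 70.1, 188.8]
ee_rot: [5.3, 89.9, -156.4]
force: [0.1, 1.0, -1.3]
gripper_width: 51.1
```

Call:
jog_arm(plan=[0,2.3,0.25,0,0,2.3,0.25,0,0,2.3,0.25,0,0,2.3,0.25,0,0,2.3,0.25,0,0,2.3,0.25,0,0,2.1,0.22,0,0,2,0.22,0,0,1.3,0.2,0,0,0.8,0.1,0,0,0.4,0.1,0,0,0,0,0])

```text
time_s: 8.1
ee_pos: [602.4, -129.0, 189.1]
ee_rot: [-39.4, 90.0, 158.9]
force: [-0.4, -0.2, -1.4]
gripper_width: 50.9
```

Call:
jog_arm(plan=[0,0,0,-0.6,0,0,0,-1.1,0,0,0,-1.1,0,0,0,-1.1,0,0,0,-1.1,0,0,0,-1.1,0,0,0,-1.1,0,0,0,-1.1,0,0,0,-1.1,0,0,0,-1.1,0,0,0,-0.9,0,0,0,-0.55])

```text
time_s: 9.1
ee_pos: [602.5, -127.0, 189.5]
ee_rot: [-152.7, 90.0, 117.6]
force: [-0.4, -0.3, -1.4]
gripper_width: 51.2
```

```bash
cat > look.py <<'E'
import sys
from h import *
s=env.state();n=sys.argv[1];cv2.imwrite(f'pics/{n}.png',env.grab_frame('wrist')[:,:,::-1])
import pickle;pickle.dump(s,open(f'{n}.pkl','wb'))
M=R.from_euler('xyz',s['ee_rot'],degrees=True).as_matrix();H=-M[:,2]
print(s['time_s'],s['ee_pos'],'tilt',M[:,0].round(3),'heading',np.degrees(np.arctan2(H[1],H[0])),s['force'],s['gripper_width'],s['qpos'].round(0))
E
python3 look.py w5
```

```text
9.1 [ 602.46562425 -127.04246676  189.46922791] tilt [-0.     0.001 -1.   ] heading 90.36336048649773 [-0.36024682 -0.34618231 -1.43402423] 51.200100284266284 [-13.  24.  88.   0.  68. -13.]
```

View pics/w5.png

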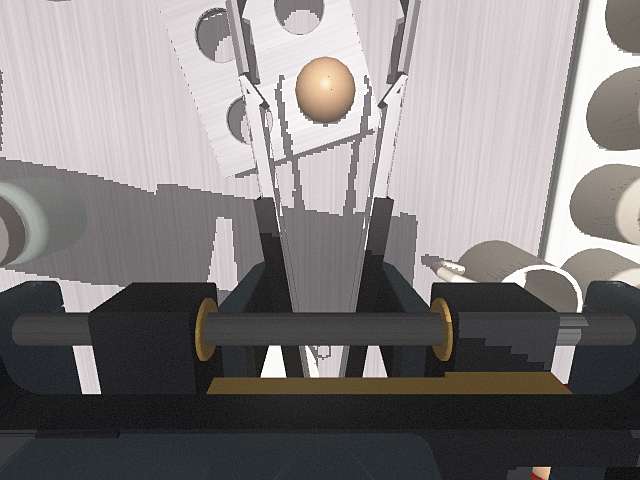

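The egg is at about (326,90) in the wrist image, between the arms.

```bash
python3 - <<'E'
from h import *
import pickle;s=pickle.load(open('w5.pkl','rb'));im=cv2.imread('pics/w5.png').astype(int)
mk=((im[:,:,2]-im[:,:,0])>40).astype(np.uint8);mk[:, :280]=0;mk[:,380:]=0;mk[150:]=0
c=max(cv2.findContours(mk,cv2.RETR_EXTERNAL,cv2.CHAIN_APPROX_NONE)[0],key=cv2.contourArea);e=cv2.fitEllipse(c);print(e)
M=R.from_euler('xyz',s['ee_rot'],degrees=True).as_matrix()
for z in(60,63,66):
    p=ray('wrist',*e[0],z,s);print(z,p,M.T@(p-s['ee_pos']))
f=cam('wrist',s)[0];print('size mm',np.array(e[1])*(cam('wrist',s)[4][2]-62)/f)
E
```

```text
((324.9742431640625, 86.64051818847656), (58.27867889404297, 58.81713104248047), 174.50157165527344)
60 [603.25755783 -11.27623882  60.        ] [ 129.54284508    1.5688815  -115.6759161 ]
63 [603.24752752 -11.76518779  63.        ] [ 126.54253702    1.55475933 -115.18896246]
66 [603.2374972  -12.25413677  66.        ] [ 123.54222897    1.54063717 -114.70200882]
size mm [45.23754482 45.65550648]
```

Measured egg position in the tool frame is y +1.5 mm, z −115 mm, and the heads' middle is at about +1 / −115, so they are aligned. Descending in two stages.

Call:
jog_arm(plan=[0.5,0,0,0,1,0,0,0,1.5,0,0,0,1.5,0,0,0,1.5,0,0,0,1,0,0,0,0.5,0,0,0,0,0,0,0,0,0,0,0])

```text
time_s: 9.9
ee_pos: [602.9, -128.3, 114.5]
ee_rot: [121.8, 90.0, 31.9]
force: [0.2, 0.5, -2.0]
gripper_width: 51.5
```

```bash
python3 look.py w6; python3 -c "
from h import *
for n in ['scene']:
    a=env.grab_frame(n)[:,:,::-1]; cv2.imwrite('pics/s6.png',cv2.resize(a[170:320,280:460],None,fx=4,fy=4,interpolation=cv2.INTER_CUBIC))"
```

```text
9.9 [ 602.92341853 -128.3211805   114.46208977] tilt [ 0.  0. -1.] heading 90.02953931614664 [ 0.17919129  0.52880006 -1.97274283] 51.4581539571303 [-13.  28.  94.   0.  58. -13.]
```

View pics/w6.png

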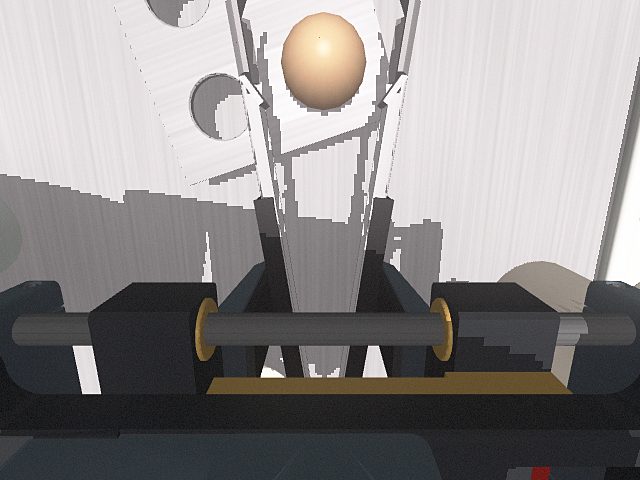

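View pics/s6.png

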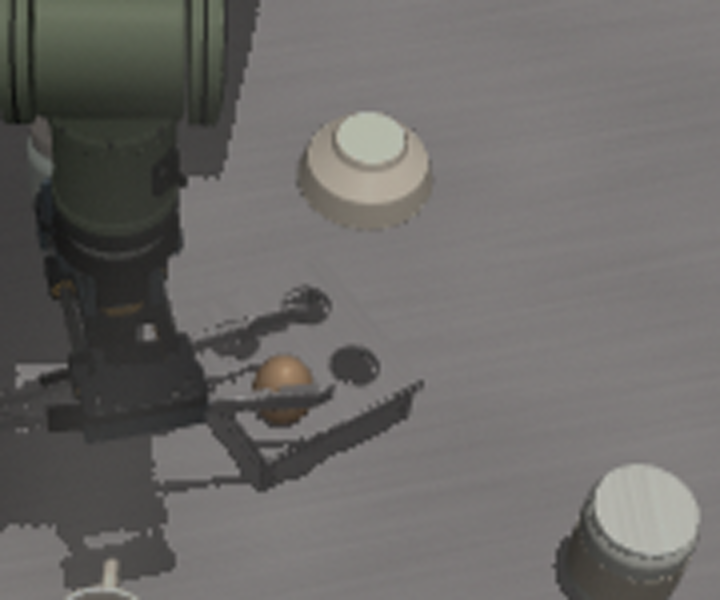

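The egg (323,61) sits midway between the heads (240 and 408). Both views agree, so I'll descend the rest.

Call:
jog_arm(plan=[0.5,0,0,0,0.8,0,0,0,0.9,0,0,0,0.8,0,0,0,0.4,0,0,0,0.3,0,0,0,0,0,0,0,0,0,0,0,0,0,0,0])

```text
time_s: 10.75
ee_pos: [603.1, -128.4, 77.7]
ee_rot: [85.3, 90.0, -4.6]
force: [-0.4, -0.2, -1.3]
gripper_width: 51.2
```

```bash
python3 look.py w7; python3 -c "
from h import *
for n in ['scene']:
    a=env.grab_frame(n)[:,:,::-1]; cv2.imwrite('pics/s7.png',cv2.resize(a[220:310,320:430],None,fx=6,fy=6,interpolation=cv2.INTER_CUBIC))"
```

```text
10.75 [ 603.07619342 -128.41557811   77.73933504] tilt [ 0.001 -0.    -1.   ] heading 90.04150431432994 [-0.39605107 -0.21381969 -1.27220248] 51.2349014005684 [-13.  30.  96.   0.  54. -13.]
```

View pics/w7.png

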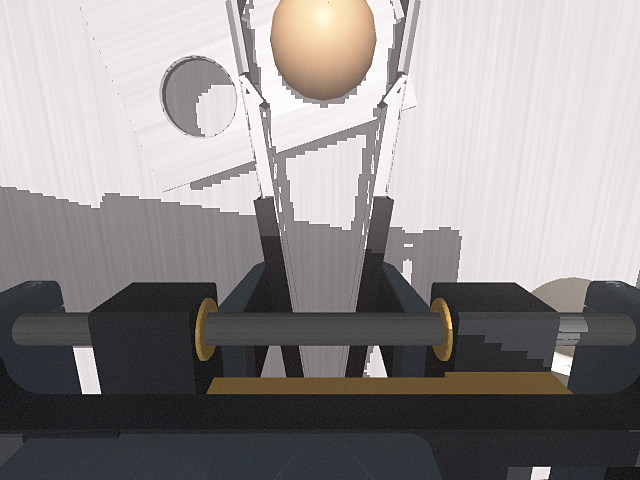

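View pics/s7.png

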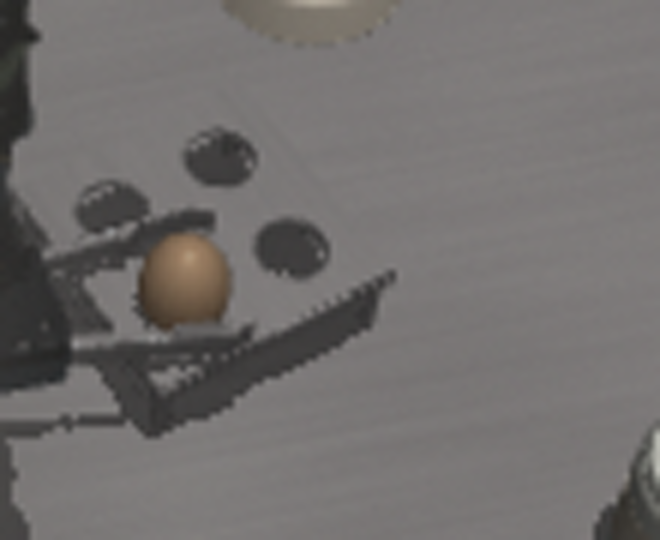

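The heads straddle the egg with no contact (force unchanged). Closing gradually.

Call:
jog_arm(plan=[0,0,0,0,0,0,0,0,0,0,0,0], claw=4.5, newtons=30)

```text
time_s: 11.1
ee_pos: [602.8, -128.4, 77.6]
ee_rot: [90.4, 90.0, 0.5]
force: [0.5, -0.1, -1.7]
gripper_width: 44.9
```

Call:
jog_arm(plan=[0,0,0,0,0,0,0,0,0,0,0,0], claw=4.1)

```text
time_s: 11.35
ee_pos: [602.7, -128.3, 77.4]
ee_rot: [148.9, 90.0, 58.9]
force: [0.3, -0.2, -1.4]
gripper_width: 41.0
```

Call:
jog_arm(plan=[0,0,0,0,0,0,0,0,0,0,0,0], claw=3.8)

```text
time_s: 11.6
ee_pos: [602.9, -128.4, 77.4]
ee_rot: [89.8, 90.0, -0.2]
force: [1.8, 0.1, -1.7]
gripper_width: 38.3
```

Call:
jog_arm(plan=[0,0,0,0,0,0,0,0,0,0,0,0,0,0,0,0], claw=3.4)

```text
time_s: 11.93
ee_pos: [602.9, -128.4, 77.5]
ee_rot: [100.1, 90.0, 10.1]
force: [0.9, -0.2, -2.0]
gripper_width: 38.3
```

```bash
python3 look.py w8
```

```text
11.9333 [ 602.86635398 -128.35717897   77.46192557] tilt [ 0.  0. -1.] heading 90.03931419770853 [ 0.92616091 -0.22010128 -2.01480329] 38.25331316257957 [-13.  30.  96.   0.  54. -13.]
```

View pics/w8.png

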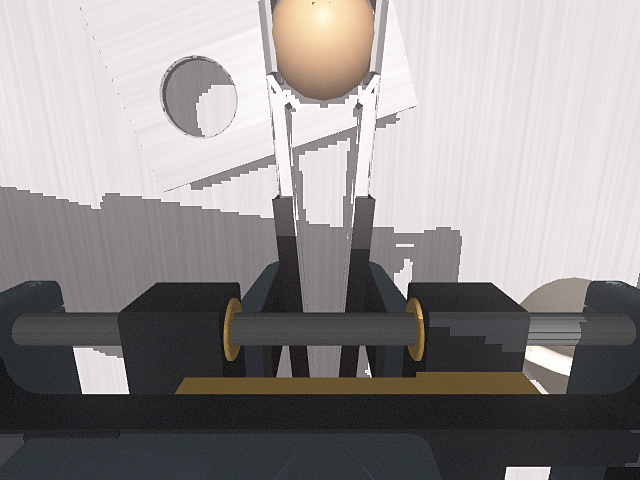

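The fingers stopped at 38.3 mm on the egg. I'll firm up to 40 N (about 28 N on the egg by the lever ratio) and lift slowly.

Call:
jog_arm(plan=[0,0,0,0,0,0,0,0,0,0,0,0,-0.3,0,0,0,-0.5,0,0,0,-0.7,0,0,0,-0.9,0,0,0,-1,0,0,0,-1,0,0,0,-0.9,0,0,0,-0.4,0,0,0,0,0,0,0], newtons=40)

```text
time_s: 12.98
ee_pos: [603.5, -128.5, 136.2]
ee_rot: [79.2, 89.8, -10.8]
force: [0.4, -0.2, -2.3]
gripper_width: 38.2
```

```bash
python3 look.py w9; python3 -c "
from h import *
for n in ['scene']:
    a=env.grab_frame(n)[:,:,::-1]; cv2.imwrite('pics/s9.png',cv2.resize(a[200:310,310:440],None,fx=5,fy=5,interpolation=cv2.INTER_CUBIC))"
```

```text
12.9833 [ 603.52058277 -128.52819513  136.19734111] tilt [ 0.003 -0.001 -1.   ] heading 90.04257606400022 [ 0.42582158 -0.20407776 -2.2515065 ] 38.215368483930256 [-13.  26.  92.   0.  61. -13.]
```

View pics/w9.png

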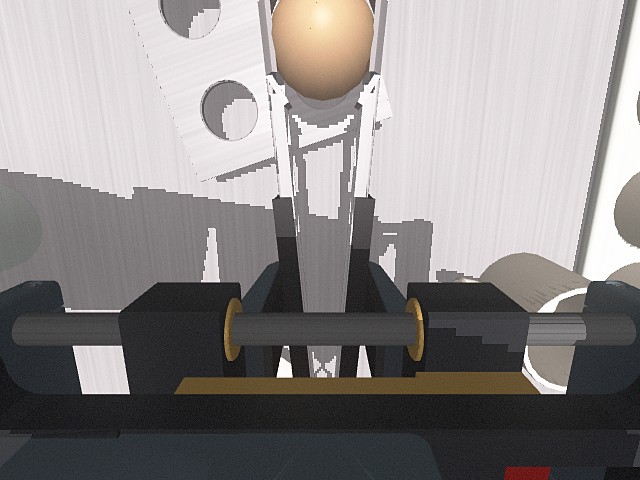

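View pics/s9.png

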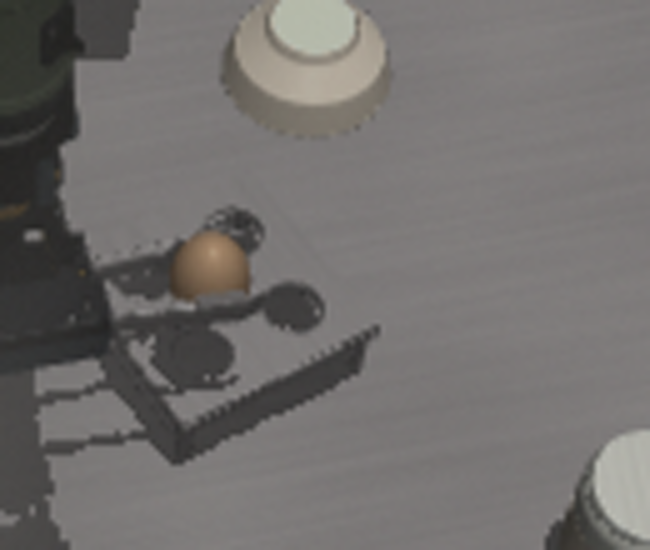

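The egg is out of the rack, held between the heads. The rack hasn't moved, and the force of −2.25 N matches tongs plus egg. I'll raise another 4 cm and carry it to the saucer at world (526,−285).

Call:
jog_arm(plan=[-0.3,0,0,0,-0.6,0,0,0,-0.8,0,0,0,-0.9,0,0,0,-0.8,0,0,0,-0.5,-0.05,0.2,0,-0.1,-0.15,0.5,0,0,-0.25,0.9,0,0,-0.35,1.2,0,0,-0.4,1.4,0,0,-0.4,1.4,0,0,-0.4,1.4,0])

```text
time_s: 14.08
ee_pos: [581.9, -200.3, 174.0]
ee_rot: [-95.7, 90.0, 174.3]
force: [0.1, 0.1, -2.4]
gripper_width: 37.8
```

Call:
jog_arm(plan=[0,-0.4,1.4,0,0,-0.4,1.4,0,0,-0.4,1.4,0,0,-0.4,1.4,0,0,-0.4,1.4,0,0,-0.4,1.4,0,0,-0.4,1.4,0,0,-0.4,1.4,0,0,-0.4,1.4,0,0,-0.4,1.4,0,0,-0.4,1.4,0,0,-0.4,1.3,0])

```text
time_s: 15.08
ee_pos: [534.5, -366.9, 174.4]
ee_rot: [68.0, 90.0, -22.0]
force: [-1.2, -0.1, -1.8]
gripper_width: 38.1
```

Call:
jog_arm(plan=[0,-0.35,1.2,0,0,-0.25,0.9,0,0,-0.2,0.7,0,0,-0.1,0.4,0,0,-0.05,0.2,0,0,0,0,0,0,0,0,0,0,0,0,0,0,0,0,0])

```text
time_s: 15.83
ee_pos: [525.7, -398.9, 174.5]
ee_rot: [154.3, 90.0, 64.3]
force: [-0.8, 0.4, -1.9]
gripper_width: 38.4
```

```bash
python3 look.py w10; python3 - <<'E'
from h import *
a=env.grab_frame('scene')[:,:,::-1]; cv2.imwrite('pics/s10.png',a)
b=env.grab_frame('top')[:,:,::-1]; cv2.imwrite('pics/t10.png',b)
E
```

```text
15.8333 [ 525.66823284 -398.89883359  174.48409039] tilt [ 0.  0. -1.] heading 90.08102484129361 [-0.77991827  0.39863477 -1.90807734] 38.43761196429518 [-38.  28.  83.   0.  69. -38.]
```

View pics/w10.png

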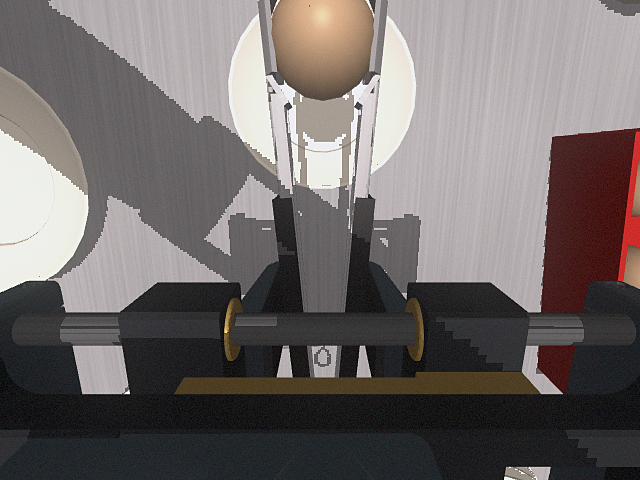

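View pics/s10.png

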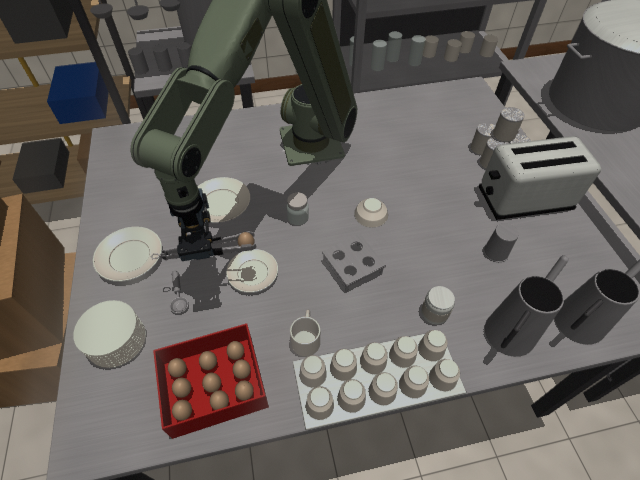

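View pics/t10.png

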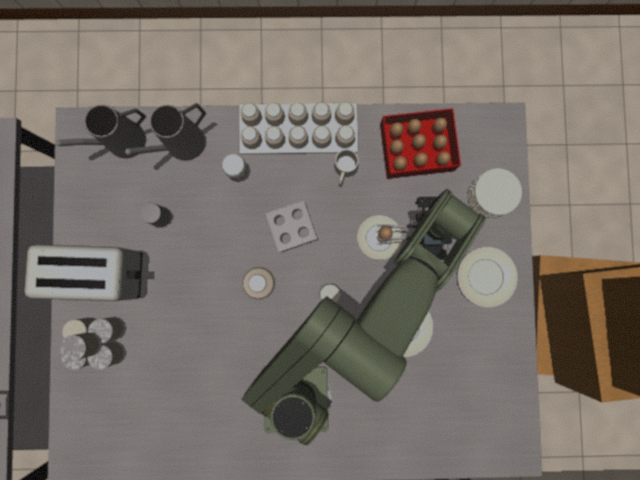

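```bash
python3 - <<'E'
from h import *
A=[];B=[]
for n,f,b in(('top','pics/t10.png',(372,220,28,28)),('scene','pics/s10.png',(232,228,28,24))):
    im=cv2.imread(f).astype(int);x,y,w,h=b;a=im[y:y+h,x:x+w];mk=((a[:,:,2]-a[:,:,0])>35).astype(np.uint8)
    c=max(cv2.findContours(mk,cv2.RETR_EXTERNAL,cv2.CHAIN_APPROX_NONE)[0],key=cv2.contourArea);m=cv2.moments(c);u=np.array([m['m10'],m['m01']])/m['m00']+(x,y)
    f,cx,cy,M,o=cam(n);d=M@np.array([(u[0]-cx)/f,(u[1]-cy)/f,1]);d/=np.linalg.norm(d);Q=np.eye(3)-np.outer(d,d);A.append(Q);B.append(Q@o);print(n,u,ray(n,*u,160))
print(np.linalg.solve(sum(A),sum(B)))
# saucer from wrist now: left/right rim edges
import pickle;s=pickle.load(open('w10.pkl','rb'))
l,r=ray('wrist',229,90,20,s),ray('wrist',415,90,20,s);bt=ray('wrist',322,188,20,s);print('saucer l,r,bottom',l,r,bt,np.linalg.norm(l-r))
E
```

```text
top [385.33333333 232.12121212] [ 527.43777533 -284.77416292  160.        ]
scene [245.13554633 238.        ] [ 516.14637786 -284.87184125  160.        ]
[ 526.08430187 -283.68622898  172.36140362]
saucer l,r,bottom [ 451.29484592 -281.73265708   20.        ] [ 598.46120676 -281.45766631   20.        ] [ 524.90850869 -358.58970545   20.        ] 147.1666177608293
```

The egg is at (526,−284), about 165 mm up. The saucer's centre is (525,−284) in the wrist view and (526,−285) in the top view. Handing in after a short settle.

Call:
jog_arm(plan=[0,0,0,0,0,0,0,0,0,0,0,0,0,0,0,0])

```text
time_s: 16.32
ee_pos: [525.4, -399.4, 174.4]
ee_rot: [141.2, 90.0, 51.3]
force: [0.9, 0.2, -2.5]
gripper_width: 37.9
```

```bash
python3 -c "
from h import *
s=env.state();print(s['time_s'],s['ee_pos'],s['gripper_width'],s['force'],abs(s['qvel']).max());print(env.job_done())"
```

```text
16.3167 [ 525.44134968 -399.42992436  174.43621723] 37.86923517497255 [ 0.91617355  0.21529621 -2.45343612] 0.11533035744191873
the job is handed in; nothing more can be done
None
```

I gripped the tongs by their spring, lowered the open heads over the egg from the rack's −y side and closed them with 30 N. I raised the grip to 40 N, lifted the egg out and carried it over the 150 mm saucer. I handed the job in at 16.3 s, and no verdict is reported.

- **Egg position:** my last measurement puts it at about (526, −284) mm, within about 2 mm of the saucer's centre.
- **Height:** the two checks differ slightly. The arm's pose gives about 160 mm above the counter, and the two camera views give 172 mm. Both are inside the 90–280 mm limit.
- **Grip and stillness:** the gripper held steady at 38 mm, the −2 to −2.5 N load matches tongs plus egg, and the arm was still.
- **Surroundings:** in the final pictures the rack and saucer look unmoved, and I saw no bystander shifted, though the arm hides part of the top view.

No check failed.

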